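# Make up a rinse kit and a staining kit

## Robot

A 6-joint arm with a two-finger parallel gripper is mounted at the origin on a cart in front of the work surface, level with it; the furniture and walls round the work are solid. World frame = base frame: x ahead of the robot, y to its left, z up, the work surface at z = 0. Lengths are in m, angles in degrees, forces in N, time in s.
With the tool pointing down it reaches from about 0.35 to 0.85 m from the base axis. Payload 8.1 kg.
Tool frame: the origin (TCP) lies on the centre line of the jaws, within the pads' length; the fingertips stand arm.tip_extent ahead of it and the grasp point (between the pads) lies 11 mm behind it (arm.tip_extent is the distance from the TCP to the fingertips, in m); z points along the fingers, y is the line along which they close (so a half turn about z gives the same grasp; the last joint's range is limited). The gripper opens to 93 mm and grips with 3 to 60 N. Pads are 15 mm wide; open, the fingers measure 128 mm over their backs; the gripper's body (75 mm by 188 mm) begins 65 mm behind the grasp point.
Start: joints at [-73.82, 7.471, 85.268, -0, 87.261, -4.893], TCP at [0.216, -0.56, 0.227] pointing down, gripper open.
Joint ranges: [-169.43, 169.43], [-51.17, 129.36], [1.28, 143.12], [-76.62, 256.62], [0, 156.53], [-152.29, 152.29]. Speed limits (degrees/s): [136.94, 136.94, 159.86, 180, 180, 180].

## Interface

Orientations are given as [roll, pitch, yaw] about the fixed x, y, z axes, in that order (R = Rz(yaw) Ry(pitch) Rx(roll)).
In Python, from rig import arm gives the robot as it stands. The module is installed in compiled form; this text tells all that it offers.
- The arm moves only by the tool drive_effector, called after ">>>" as name(argument=value, ...), one argument or row to a line, values as JSON. Schema: {"type":"object","properties":{"steps":{"type":"array","items":{"type":"array","items":{"type":"number"},"minItems":5,"maxItems":5},"minItems":1,"maxItems":20},"force":{"type":"number"},"only":{"type":"string"},"quiet":{"type":"boolean"},"lines":{"type":"string"}},"required":["steps"],"additionalProperties":false}. steps is a list of rows, 1 to 20 of them, each of 5 numbers: dx, dy, dz in shares of the most that a row can go, 1 being 62.5 mm, then a turn about the tool's z in parts of the range, where 1.0 means 90 degrees, then the finger opening in m; each row shifts and turns the commanded pose from where the row before left it, along the tool's axes as they then stand; what a row does not reach is not made up. A row lasts 1/8 s, in which the tool goes at most 0.0625 m and 10.7 degrees, less where a joint would pass 70% of its speed; a pose out of reach is approached as far as the arm can. The fingers move at their own pace and stop on an object; force is the grip in N (left out, the last holds). Time passes only in rows, so rows that do not move let the fingers close. The tool returns the time, the measured TCP pose, the force, the opening and the grip force at its end. only (a regular expression) keeps the lines of the reply that match it, lines (a string "A,B") keeps lines A to B, and quiet returns only ok. A shift or turn number past 1, either way, is cut back to 1. Input that does not fit is refused with a message, and nothing moves.
- arm.get_obs(): the state, without advancing time (a new reading comes with each control period).
- arm.camera(name): name is "side" or "top"; returns the picture (384x512x3 uint8, red, green, blue); there is no depth.
- arm.camera_params(name): a dict with "fx", "fy", "cx", "cy" (pixels), "k1" (the pictures are not rectified: a ray, as slopes to the right and down, at radius r is drawn at 1 + k1 r^2 times it, then the intrinsics apply), "origin" and "attitude" of the camera in the world. Camera axes: x right, y down, z forward; pixel columns grow to the right and rows downward; lengths in m; the calibration is good to about 2 mm. A picture is of the moment at which its call begins. camera_params takes no time and is no camera call.
- arm.close_job(): hands the job in; it is judged then, once.
Trained networks look in the newest picture that a camera, given by its name, has taken for a name from the list of things; names that differ only in an ending like _2 or _b are one class to them, and where a whole thing is asked for, a point or a joint stands for the part that bears it (a point fixed in the world has none). Each returns a list of dicts, best first, with "confidence" (0 to 1); they miss things now and then, are a little off and sometimes report something else, mostly with a low value. They report only what shows in the picture. A call takes as long as a camera call. They do not tell look-alikes from the thing itself.
- arm.boxes_of(camera, target): "position" ([x, y, z] in m, in the coordinates of the camera as it stood for that picture, good to about 4 mm: the middle of the surface that is visible of it).
- arm.trace(camera, target): "mask" (384x512 bool, what is visible of it).
The state is a dict: "t": time; "joint_positions": joint angles; "dq": joint speeds; "tau": joint torques, N m; "ee_pos": TCP position; "orientation": TCP orientation; "ft_force": force on the tool from outside, world axes, zero at the start; "torque": the same for the moment, N m; "finger_gap": finger opening in m; "gripper_force": force on a finger pad.
Only numpy, scipy, OpenCV 4.12 (cv2) and the standard library are available. Lean on these libraries where they do the work, as an engineer would, in place of code of your own. Each camera call takes 0.05 s, during which the arm holds its last target. There are 200 camera calls.

## Task

Make up two kits from the stock standing loose along the front of the bench (not the bottles at its back): the white tray with two compartments gets the large bottle and one small bottle; the white tray with three compartments gets the other small bottle, the glass beaker and the timer. Put each thing in a compartment of its own, any one in that tray, standing upright (the timer lying flat on its back as it does now) and fully down on the compartment's floor, not on a rim. Either small bottle will do for either kit; do not tip over any bottle, the beaker or the two cuvettes standing among them.

Things in the scene. Friction and masses are not known exactly. Their poses are not given: they have to be found in the camera images.
- tray_two: the two-compartment kit tray: fixed, white plastic, 88 mm deep (x), 173 mm long (y), two square compartments in a row along y. Origin: centre of its underside, z up; compartment centres at x = 0, y = -42.5 and +42.5 mm. Compartments 82 x 82 mm inside, floor 3 mm above the bench; rims and dividers 3 mm thick, tops 8 mm above the bench. Small lips stick out 6 mm mid long sides.
- tray_three: the three-compartment kit tray: fixed, white plastic, 88 mm deep (x), 258 mm long (y), three square compartments in a row along y. Origin: centre of its underside, z up; compartment centres at x = 0, y = -85, 0 and +85 mm. Compartments 82 x 82 mm inside, floor 3 mm above the bench; rims and dividers 3 mm thick, tops 8 mm above the bench. Small lips stick out 6 mm mid long sides.
- large_bottle: the large reagent bottle of clear plastic with a screw cap: round, 61 mm diameter, 118 mm high, about 0.26 kg, the tallest thing in the front row. The sides are straight from about 5 to 65 mm up, the shoulder narrows to the cap (36 mm in diameter, the top 20 mm). Origin: centre of its underside, z up.
- small_bottle_1: one of two alike, interchangeable small reagent bottles of clear plastic with a screw cap: round, 48 mm diameter, 90 mm high, about 0.26 kg, standing upright in the front row; shorter and slimmer than the large bottle. The cap, 29 mm in diameter, is the top 16 mm; the sides are straight from about 5 to 50 mm up. Origin: centre of its underside, z up.
- small_bottle_2: the other of two alike, interchangeable small reagent bottles of clear plastic with a screw cap: round, 48 mm diameter, 90 mm high, about 0.26 kg, standing upright in the front row; shorter and slimmer than the large bottle. The cap, 29 mm in diameter, is the top 16 mm; the sides are straight from about 5 to 50 mm up. Origin: centre of its underside, z up.
- beaker: open glass beaker, round, 52 mm diameter at the rim, 48 mm at the foot, 58 mm high, about 0.055 kg, standing upright in the front row; grip it across the outside. Origin: centre of its underside, z up.
- bench_timer: white bench timer with a display and three keys, lying flat on its back in the front row, 62 mm (its x) by 66 mm (its y), 19 mm high over the keys, the case itself 16 mm high, 0.06 kg. It fits a compartment only when square to it within some 15 degrees, any quarter turn. Origin: centre of its underside, z up.
- cuvette_1: one of two clear empty cuvettes, 12 x 12 x 45 mm, 12 g, standing loose and upright among the stock; a bystander, not to be knocked over. Origin: centre of its underside, z up.
- cuvette_2: the other of two clear empty cuvettes, 12 x 12 x 45 mm, 12 g, standing loose and upright among the stock; a bystander, not to be knocked over. Origin: centre of its underside, z up.
There are look-alikes about, which are no part of the job. What is shaped like the small_bottle_1 but green is not meant.

How it is judged (in metres and radians):
At the end, for the whole second after the job is handed in: Each kit complete in its tray: origin inside the tray's compartments (within 24 mm of the row's middle line and of the span between the end compartment centres), underside at most 2.5 mm above the floor, tilt under 0.05 rad, at rest (under 20 mm/s) (x of large_bottle in the frame of tray_two between -0.024 and 0.024 m and y of large_bottle in the frame of tray_two between -0.0665 and 0.0665 m and z of large_bottle in the frame of tray_two between -0.002 and 0.0055 m and x of beaker in the frame of tray_three between -0.024 and 0.024 m and y of beaker in the frame of tray_three between -0.109 and 0.109 m and z of beaker in the frame of tray_three between -0.002 and 0.0055 m and x of bench_timer in the frame of tray_three between -0.024 and 0.024 m and y of bench_timer in the frame of tray_three between -0.109 and 0.109 m and z of bench_timer in the frame of tray_three between -0.002 and 0.0055 m and (((x of small_bottle_1 in the frame of tray_two between -0.024 and 0.024 m and y of small_bottle_1 in the frame of tray_two between -0.0665 and 0.0665 m and z of small_bottle_1 in the frame of tray_two between -0.002 and 0.0055 m) and (x of small_bottle_2 in the frame of tray_three between -0.024 and 0.024 m and y of small_bottle_2 in the frame of tray_three between -0.109 and 0.109 m and z of small_bottle_2 in the frame of tray_three between -0.002 and 0.0055 m)) or ((x of small_bottle_2 in the frame of tray_two between -0.024 and 0.024 m and y of small_bottle_2 in the frame of tray_two between -0.0665 and 0.0665 m and z of small_bottle_2 in the frame of tray_two between -0.002 and 0.0055 m) and (x of small_bottle_1 in the frame of tray_three between -0.024 and 0.024 m and y of small_bottle_1 in the frame of tray_three between -0.109 and 0.109 m and z of small_bottle_1 in the frame of tray_three between -0.002 and 0.0055 m))) and angle between each of small_bottle_1, small_bottle_2, large_bottle, beaker, bench_timer's own z axis and vertical below 0.05 rad and linear speed of each of small_bottle_1, small_bottle_2, large_bottle, beaker, bench_timer below 0.02 m/s); the robot touches nothing.
It fails at once if a bottle, the beaker or a cuvette is tipped over (more than 0.6 rad) (angle between any of small_bottle_1, large_bottle, beaker, small_bottle_2, cuvette_1, cuvette_2's own z axis and vertical above 0.6 rad).
It also fails if it takes over 136 s, if anything falls off the work surface, if the arm or the gripper's body presses on something with over 40 N, if the wrist force passes 120 N, or if a joint passes its speed limit or range.

## Working session

There is one attempt and no reset: what is moved stays moved. The work goes in short steps, Python scripts to look and compute and a tool call to move; the robot and the scene stay as the last step left them, time stands still between calls to the robot, and variables do not carry over. Pictures are saved under pics/ and viewed, at most 14 in all, crops included, and the job is handed in when it is done.

```bash
mkdir -p pics; python3 - <<'E'
from rig import arm
import cv2
for n in("top","side"):
    cv2.imwrite(f"pics/{n}0.png",cv2.resize(arm.camera(n)[:,:,::-1],(800,600),interpolation=cv2.INTER_CUBIC)); print(n,arm.camera_params(n))
print(arm.tip_extent,arm.get_obs())
E
```

```text
top {'fx': 487.19060286148016, 'fy': 487.19060286148016, 'cx': 257.6602846903999, 'cy': 197.94724887219465, 'k1': -0.16474580415424872, 'origin': array([0.3320419 , 0.03617333, 1.34909035]), 'attitude': array([-171.97841783,    0.94124898,  -89.19259281])}
side {'fx': 374.2505567473278, 'fy': 374.2505567473278, 'cx': 258.7330731350115, 'cy': 194.2866638945244, 'k1': -0.02243910484999239, 'origin': array([ 0.82690227, -0.50039425,  0.86577973]), 'attitude': array([-142.90797773,    0.5882935 ,   27.19622334])}
0.008 {'t': 0.1, 'joint_positions': array([-7.38204456e+01,  7.51177876e+00,  8.53225093e+01,  1.38447193e-03,
        8.72619594e+01, -4.89415155e+00]), 'dq': array([ 0.01846156, -0.09812818, -0.08779759,  0.08834421, -0.01727106,
        0.00993842]), 'tau': array([ 9.64026476e-04, -5.61340463e+01, -4.93097699e+01,  7.70353130e-02,
        2.91773910e-02, -4.92283027e-05]), 'ee_pos': array([ 0.21561987, -0.55938211,  0.22568702]), 'orientation': array([-1.79904221e+02, -9.58910468e-03,  2.10736306e+01]), 'ft_force': array([-0.39323783, -0.51139182,  0.2060191 ]), 'torque': array([-0.00553838,  0.01582669, -0.02973925]), 'gripper_force': 0.0, 'finger_gap': 0.09274236758275563}
```

View pics/top0.png

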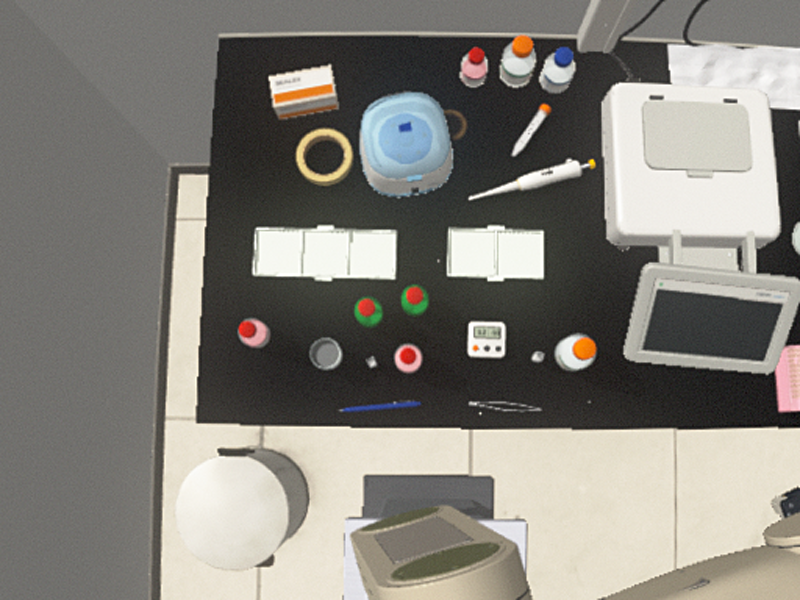

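View pics/side0.png

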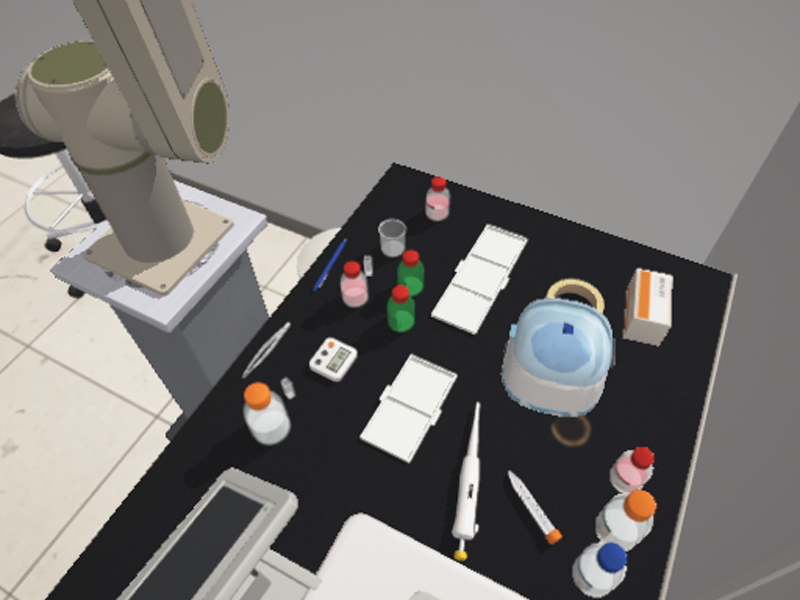

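Top view (800×600 pixels): 
- **Small bottle candidates:** pink with red cap at (253,332) and (407,358). Rejected are the greens (368,311) and (414,299), and the pink one at the back (474,67).
- **Large bottle:** orange cap at (577,350). Rejected are the back bottles (517,62) and (557,70).
- **Beaker and timer:** (325,353) and (487,340).
- **Cuvettes:** (371,362) and (537,356).
- **Trays:** three-compartment at (325,253), two-compartment at (496,253).

Next I'll measure positions and check the choice in a crop.

```bash
cat > h.py <<'E'
from rig import arm
import numpy as np, cv2
from scipy.spatial.transform import Rotation as R
def cam(n):
    p=arm.camera_params(n); return p,np.array([[p['fx'],0,p['cx']],[0,p['fy'],p['cy']],[0,0,1]]),R.from_euler('xyz',p['attitude'],degrees=True).as_matrix()
def w(n,uv,z):
    p,K,M=cam(n)
    uv=np.asarray(uv,float).reshape(-1,1,2)
    s=cv2.undistortPointsIter(uv,K,np.array([p['k1'],0,0,0.]),None,None,(3,100,1e-12)).reshape(-1,2)
    d=np.c_[s,np.ones(len(s))]@M.T
    return p['origin']+d*((z-p['origin'][2])/d[:,2])[:,None]
def pix(n,X):
    p,K,M=cam(n)
    c=(np.asarray(X,float).reshape(-1,3)-p['origin'])@M
    return cv2.projectPoints(c,np.zeros(3),np.zeros(3),K,np.array([p['k1'],0,0,0.]))[0].reshape(-1,2)
def cap(n,uv,z,col,r=14):
    """centroid of saturated cap colour near full-res pixel -> world at z (cap mid)"""
    im=cv2.cvtColor(arm.camera(n),cv2.COLOR_RGB2HSV).astype(int)
    h,s,v=im[...,0],im[...,1],im[...,2]
    m=((h<6)|(h>172))&(s>190)&(v>60) if col=='red' else (h>6)&(h<20)&(s>180)&(v>90)
    y,x=np.nonzero(m); k=np.hypot(x-uv[0],y-uv[1])<r
    return w(n,[x[k].mean(),y[k].mean()],z)[0],k.sum()
E
python3 - <<'E'
from h import *
np.set_printoptions(precision=4,suppress=True)
S=.64
T=dict(sL=((253-6,330),.084,'red'),sR=((407,357),.084,'red'),big=((584,349),.110,'or'))
D=dict(sL=((439,184),.084,'red'),sR=((352,269),.084,'red'),big=((258,396),.110,'or'))
for k,(uv,z,c) in T.items(): print(k,*cap('top',np.array(uv)*S,z,c),*cap('side',np.array(D[k][0])*S,z-.002,c))
im=arm.camera('top')
for t,z in(('small_bottle_1',0.045),('large_bottle',.06),('beaker',.03),('bench_timer',.016),('cuvette_1',.03),('tray_two',.008),('tray_three',.008)):
    for d in arm.trace('top',t):
        if d['confidence']<.3: continue
        y,x=np.nonzero(d['mask']); pts=np.c_[x,y].astype(np.float32)
        q=w('top',pts,z)[:,:2]; rr=cv2.minAreaRect(q.astype(np.float32)*1000)
        print(t,round(d['confidence'],2),'px',pts.mean(0)/S,'mean',q.mean(0),'rect',np.round(rr[0],1),np.round(rr[1],1),round(rr[2],1))
im=im[:,:,::-1][185:265,140:400]
cv2.imwrite('pics/crop.png',cv2.resize(im,None,fx=3,fy=3,interpolation=cv2.INTER_CUBIC))
E
```

```text
sL [0.474  0.3237 0.084 ] 76 [0.471  0.3238 0.082 ] 48
sR [0.4328 0.0502 0.084 ] 68 [0.4296 0.0507 0.082 ] 72
big [ 0.4458 -0.2405  0.11  ] 150 [ 0.4423 -0.2401  0.108 ] 222
small_bottle_1 0.84 px [407.637  357.1445] mean [0.4327 0.0504] rect [433.   50.1] [45.7 48.3] 0.7
small_bottle_1 0.84 px [413.2492 299.9091] mean [0.5322 0.042 ] rect [533.4  41.9] [52.1 46.1] 0.7
small_bottle_1 0.53 px [253.2954 331.8487] mean [0.4728 0.3195] rect [472.5 319.8] [57.2 48.1] 46.7
small_bottle_1 0.49 px [367.279  311.3559] mean [0.5112 0.1213] rect [510.6 121.5] [46.5 43.4] 1.0
small_bottle_1 0.31 px [324.7789 352.7516] mean [0.4383 0.1932] rect [437.7 192.9] [53.8 49.5] 46.2
large_bottle 0.79 px [574.6335 351.4628] mean [ 0.4442 -0.2347] rect [ 443.4 -234.7] [64.  71.3] 44.8
beaker 0.86 px [324.6425 353.0765] mean [0.439  0.1953] rect [438.3 195.4] [58.4 51.9] 46.1
bench_timer 0.56 px [486.3813 338.6003] mean [ 0.4693 -0.0875] rect [468.5 -86.9] [60.8 66.4] 0.6
tray_three 0.76 px [323.1246 252.8656] mean [0.6221 0.2062] rect [621.8 205.5] [ 98.2 259.9] 0.6
```

View pics/crop.png

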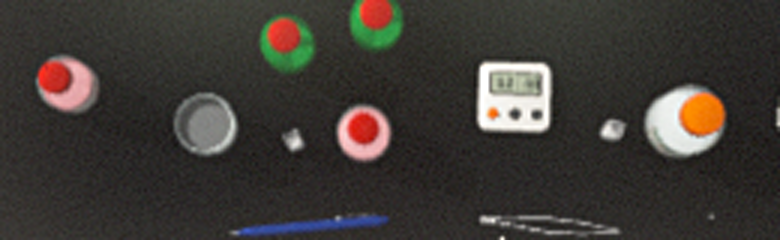

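Crop (3×): the two pink red-capped bottles are at (67,82) and (363,132), and the clear orange-capped large bottle is at (685,120). The beaker is at (205,124), the timer at (515,97), and the cuvettes at (293,139) and (613,129). The choice holds.

```bash
python3 - <<'E'
from h import *
np.set_printoptions(precision=4,suppress=True)
f=lambda c:np.array(c)/3+[140,185]
print('cuv',w('top',[f((293,139)),f((613,129))],.03)[:,:2])
print('beaker rim',w('top',f((206,122)),.058)[:,:2])
im=arm.camera('top'); g=cv2.cvtColor(im,cv2.COLOR_RGB2HSV)
m=((g[...,2]>140)&(g[...,1]<40)).astype(np.uint8)
for nm,(a,b) in dict(two=(445,548),three=(250,400)).items():
    mm=np.zeros_like(m); mm[int(222*.64):int(285*.64),int(a*.64):int(b*.64)]=1; mm&=m
    mm=cv2.morphologyEx(mm,cv2.MORPH_CLOSE,np.ones((5,5)))
    y,x=np.nonzero(mm); q=w('top',np.c_[x,y],.007)[:,:2].astype(np.float32)*1000
    print(nm,cv2.minAreaRect(q),q.mean(0))
mm=np.zeros_like(m); mm[200:232,296:328]=1; mm&=m; y,x=np.nonzero(mm); q=w('top',np.c_[x,y],.016)[:,:2].astype(np.float32)*1000
print('timer',cv2.minAreaRect(q),q.mean(0))
# side checks
arm.camera('side')
for t,z in(('beaker',.03),('bench_timer',.014),('cuvette_1',.025),('tray_two',.006),('tray_three',.006)):
    for d in arm.trace('side',t):
        if d['confidence']<.3: continue
        y,x=np.nonzero(d['mask']); q=w('side',np.c_[x,y],z)[:,:2]; r=cv2.minAreaRect(q.astype(np.float32)*1000)
        print(t,round(d['confidence'],2),q.mean(0),np.round(r[0],1),np.round(r[1],1),round(r[2],1))
E
```

```text
cuv [[ 0.4255  0.1134]
 [ 0.4379 -0.1764]]
beaker rim [[0.4375 0.1895]]
two ((626.8145751953125, -104.01071166992188), (101.0713882446289, 173.24853515625), 0.26781827211380005) [ 626.1047 -104.1363]
three ((623.492919921875, 205.73397827148438), (101.16486358642578, 260.8998718261719), 0.5516175031661987) [623.1306 203.7297]
timer ((468.52593994140625, -86.80897521972656), (60.821292877197266, 66.6093978881836), 0.6021405458450317) [469.3038 -86.8209]
beaker 0.74 [0.4275 0.051 ] [424.1  55.3] [ 49.1 104.7] 29.5
beaker 0.64 [0.4313 0.1902] [430.9 188.5] [52.8 96.5] 26.7
bench_timer 0.93 [ 0.4694 -0.0945] [468.6 -93.8] [66.7 64.7] 88.3
cuvette_1 0.52 [ 0.4366 -0.1789] [ 436.5 -179.1] [14.4 35.8] 56.3
cuvette_1 0.4 [0.4252 0.1082] [424.5 109.9] [11.9 47.4] 29.6
tray_two 0.68 [ 0.4273 -0.1715] [ 428.  -171.4] [17.5 40. ] 52.9
tray_two 0.67 [ 0.6241 -0.112 ] [ 623.  -107.7] [178.3 100.9] 89.2
tray_two 0.45 [0.4151 0.0681] [412.5  71.4] [ 50.5 107.8] 29.5
tray_three 0.63 [0.4572 0.3508] [454.3 357.1] [ 49.9 136.3] 24.6
tray_three 0.62 [0.6212 0.1917] [620.1 200.2] [262.4 100.7] 87.2
```

Positions check out: the sizes match and everything is in reach. I'll work with tool yaw at 90, so tool x is world y, tool y is world x, and tool z points down. First I turn and rise.

The rows are not in the units I measure in: shifts go in shares of 62.5 mm and turns go in shares of 90 degrees. I convert before sending: -0.01 m is -0.16, -9.9 degrees / 90 = -0.11.

>>> drive_effector(
  steps=[
    [0, 0, -0.16, -0.11, 0.085],
    [0, 0, -0.16, -0.11, 0.085],
    [0, 0, -0.16, -0.11, 0.085],
    [0, 0, -0.16, -0.11, 0.085],
    [0, 0, -0.16, -0.1089, 0.085],
    [0, 0, -0.16, -0.1089, 0.085],
    [0, 0, -0.16, -0.1089, 0.085],
    [0, 0, 0, 0, 0.085],
    [0, 0, 0, 0, 0.085],
  ],
  force=15,
)

```text
t: 2.28
ee_pos: [0.2157, -0.5598, 0.2961]
orientation: [-180.0, -0.0, 89.9]
ft_force: [-0.4, -0.3, 0.4]
finger_gap: 0.0853
gripper_force: 0.0
```

Scaled: 0.038 m is 0.608, 0.037 m is 0.592.

>>> drive_effector(
  steps=[
    [0.592, 0.192, 0, 0, 0.085],
    [0.592, 0.192, 0, 0, 0.085],
    [0.592, 0.192, 0, 0, 0.085],
    [0.592, 0.192, 0, 0, 0.085],
    [0.592, 0.192, 0, 0, 0.085],
    [0.592, 0.192, 0, 0, 0.085],
    [0.608, 0.192, 0, 0, 0.085],
    [0.24, 0.576, 0, 0, 0.085],
    [0.24, 0.576, 0, 0, 0.085],
    [0.24, 0.576, 0, 0, 0.085],
    [0.24, 0.576, 0, 0, 0.085],
    [0, 0, 0, 0, 0.085],
    [0, 0, 0, 0, 0.085],
  ],
)

```text
t: 3.9
ee_pos: [0.4428, -0.2395, 0.296]
orientation: [-179.9, -0.0, 90.0]
ft_force: [-0.4, 0.1, -0.1]
finger_gap: 0.0848
gripper_force: 0.0
```

Scaled: 0.036 m is 0.576, 0.034 m is 0.544.

>>> drive_effector(
  steps=[
    [0, 0, 0.576, 0, 0.085],
    [0, 0, 0.576, 0, 0.085],
    [0, 0, 0.576, 0, 0.085],
    [0, 0, 0.576, 0, 0.085],
    [0, 0, 0.576, 0, 0.085],
    [0, 0, 0.544, 0, 0.085],
    [0, 0, 0.272, 0, 0.085],
    [0, 0, 0.256, 0, 0.085],
    [0, 0, 0, 0, 0.085],
  ],
)

```text
t: 5.03
ee_pos: [0.4428, -0.2395, 0.0491]
orientation: [-179.9, -0.0, 90.0]
ft_force: [0.2, 0.2, 0.1]
finger_gap: 0.085
gripper_force: 0.0
```

```bash
python3 - <<'E'
from h import *
im=np.hstack([arm.camera(n)[:,:,::-1][a:a+160,b:b+200] for n,a,b in(('top',140,270),('side',180,100))])
cv2.imwrite('pics/g1.png',cv2.resize(im,None,fx=2,fy=2))
E
```

```text
(no output)
```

View pics/g1.png

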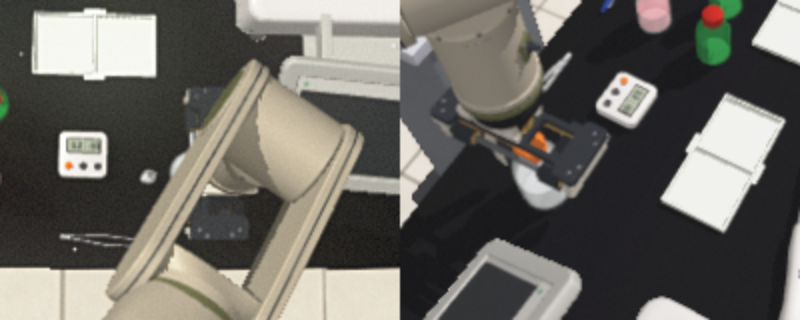

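The gripper straddles the large bottle: the orange cap sits between the fingers at (535,150), and the cuvette at (148,176) is clear. Close and lift.

Scaled: -0.04 m is -0.64, -0.03 m is -0.48.

>>> drive_effector(
  steps=[
    [0, 0, 0, 0, 0.05],
    [0, 0, 0, 0, 0.05],
    [0, 0, 0, 0, 0.05],
    [0, 0, 0, 0, 0.05],
    [0, 0, 0, 0, 0.05],
    [0, 0, 0, 0, 0.05],
    [0, 0, -0.32, 0, 0.05],
    [0, 0, -0.48, 0, 0.05],
    [0, 0, -0.64, 0, 0.05],
    [0, 0, -0.64, 0, 0.05],
    [0, 0, -0.48, 0, 0.05],
    [0, 0, 0, 0, 0.05],
  ],
  force=25,
)

```text
t: 6.62
ee_pos: [0.4446, -0.2404, 0.2117]
orientation: [179.8, 0.1, 90.1]
ft_force: [0.6, 0.2, -3.0]
finger_gap: 0.0599
gripper_force: 25.0
```

Scaled: 0.036 m is 0.576, 0.033 m is 0.528.

>>> drive_effector(
  steps=[
    [0.16, 0.32, 0, 0, 0.05],
    [0.32, 0.576, 0, 0, 0.05],
    [0.32, 0.576, 0, 0, 0.05],
    [0.32, 0.576, 0, 0, 0.05],
    [0.24, 0.528, 0, 0, 0.05],
    [0.144, 0.32, 0, 0, 0.05],
    [0, 0, 0.32, 0, 0.05],
    [0, 0, 0.48, 0, 0.05],
    [0, 0, 0.48, 0, 0.05],
    [0, 0, 0.48, 0, 0.05],
    [0, 0, 0.32, 0, 0.05],
    [0, 0, 0.16, 0, 0.05],
    [0, 0, 0.128, 0, 0.05],
    [0, 0, 0, 0, 0.05],
    [0, 0, 0, 0, 0.05],
  ],
)

```text
t: 8.5
ee_pos: [0.625, -0.1456, 0.0628]
orientation: [179.9, 0.0, 90.1]
ft_force: [-0.2, -0.1, -1.7]
finger_gap: 0.06
gripper_force: 25.0
```

Scaled: 0.004 m is 0.064, 0.003 m is 0.048.

>>> drive_effector(
  steps=[
    [0, 0, 0.064, 0, 0.05],
    [0, 0, 0.048, 0, 0.05],
    [0, 0, 0.032, 0, 0.05],
    [0, 0, 0, 0, 0.05],
    [0, 0, 0, 0, 0.05],
  ],
)

```text
t: 9.12
ee_pos: [0.6242, -0.1454, 0.0531]
orientation: [-180.0, 0.0, 90.1]
ft_force: [-4.3, 1.6, 4.1]
finger_gap: 0.06
gripper_force: 25.0
```

Scaled: -0.04 m is -0.64, -0.02 m is -0.32.

>>> drive_effector(
  steps=[
    [0, 0, 0, 0, 0.07],
    [0, 0, 0, 0, 0.08],
    [0, 0, 0, 0, 0.08],
    [0, 0, 0, 0, 0.08],
    [0, 0, -0.32, 0, 0.08],
    [0, 0, -0.64, 0, 0.08],
    [0, 0, -0.64, 0, 0.08],
    [0, 0, -0.64, 0, 0.08],
    [0, 0, -0.64, 0, 0.08],
    [0, 0, -0.32, 0, 0.08],
    [0, 0, 0, 0, 0.08],
  ],
)

```text
t: 10.5
ee_pos: [0.6252, -0.1456, 0.255]
orientation: [179.8, 0.1, 90.1]
ft_force: [0.5, 0.1, -0.7]
finger_gap: 0.0798
gripper_force: 0.0
```

```bash
python3 - <<'E'
from h import *
im=np.hstack([arm.camera(n)[:,:,::-1][a:a+160,b:b+200] for n,a,b in(('top',100,230),('side',180,180))])
cv2.imwrite('pics/p1.png',cv2.resize(im,None,fx=2,fy=2))
E
```

```text
(no output)
```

View pics/p1.png

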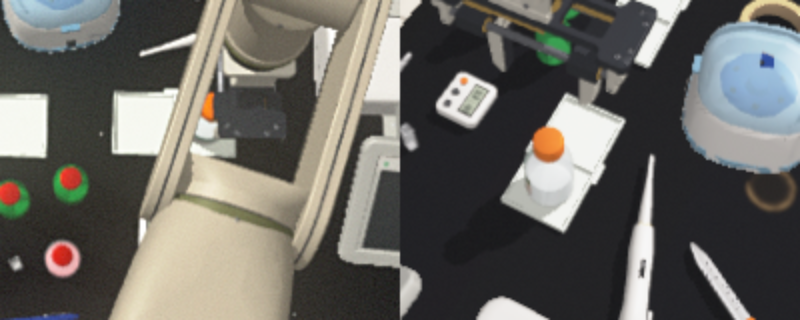

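The large bottle is upright in its compartment in the side view at (550,175). Next is the right small bottle at (0.431, 0.0505).

Scaled: 0.04 m is 0.64, -0.033 m is -0.528.

>>> drive_effector(
  steps=[
    [0.528, -0.528, 0, 0, 0.07],
    [0.528, -0.528, 0, 0, 0.07],
    [0.528, -0.512, 0, 0, 0.07],
    [0.528, -0.512, 0, 0, 0.07],
    [0.528, -0.512, 0, 0, 0.07],
    [0.496, -0.512, 0, 0, 0.07],
    [0, 0, 0.48, 0, 0.07],
    [0, 0, 0.64, 0, 0.07],
    [0, 0, 0.64, 0, 0.07],
    [0, 0, 0.48, 0, 0.07],
    [0, 0, 0, 0, 0.07],
  ],
  force=25,
)

```text
t: 11.98
ee_pos: [0.4262, 0.0504, 0.1083]
orientation: [-179.5, -0.0, 90.1]
ft_force: [-0.5, -0.2, -0.5]
finger_gap: 0.0701
gripper_force: 0.0
```

Scaled: 0.03 m is 0.48, 0.018 m is 0.288.

>>> drive_effector(
  steps=[
    [0, 0, 0, 0, 0.07],
    [0, 0, 0.48, 0, 0.07],
    [0, 0, 0.48, 0, 0.07],
    [0, 0, 0.288, 0, 0.07],
    [0, 0, 0.16, 0, 0.07],
    [0, 0, 0, 0, 0.07],
  ],
)

```text
t: 12.72
ee_pos: [0.4303, 0.0504, 0.0251]
orientation: [180.0, -0.0, 90.1]
ft_force: [0.4, -1.3, 0.4]
finger_gap: 0.07
gripper_force: 0.0
```

Close and lift.

Scaled: -0.04 m is -0.64, -0.03 m is -0.48.

>>> drive_effector(
  steps=[
    [0, 0, 0, 0, 0.035],
    [0, 0, 0, 0, 0.035],
    [0, 0, 0, 0, 0.035],
    [0, 0, 0, 0, 0.035],
    [0, 0, 0, 0, 0.035],
    [0, 0, 0, 0, 0.035],
    [0, 0, -0.32, 0, 0.035],
    [0, 0, -0.48, 0, 0.035],
    [0, 0, -0.64, 0, 0.035],
    [0, 0, -0.64, 0, 0.035],
    [0, 0, -0.64, 0, 0.035],
    [0, 0, -0.32, 0, 0.035],
    [0, 0, 0, 0, 0.035],
    [0, 0, 0, 0, 0.035],
  ],
)

```text
t: 14.48
ee_pos: [0.4291, 0.0504, 0.2129]
orientation: [-179.9, 0.0, 90.1]
ft_force: [-0.7, 0.9, -2.0]
finger_gap: 0.0467
gripper_force: 25.0
```

Scaled: 0.038 m is 0.608, 0.035 m is 0.56.

>>> drive_effector(
  steps=[
    [-0.24, 0.4, 0, 0, 0.035],
    [-0.352, 0.608, 0, 0, 0.035],
    [-0.352, 0.608, 0, 0, 0.035],
    [-0.352, 0.608, 0, 0, 0.035],
    [-0.288, 0.544, 0, 0, 0.035],
    [-0.192, 0.352, 0, 0, 0.035],
    [0, 0, 0.32, 0, 0.035],
    [0, 0, 0.56, 0, 0.035],
    [0, 0, 0.56, 0, 0.035],
    [0, 0, 0.56, 0, 0.035],
    [0, 0, 0.48, 0, 0.035],
    [0, 0, 0.24, 0, 0.035],
    [0, 0, 0.08, 0, 0.035],
    [0, 0, 0, 0, 0.035],
    [0, 0, 0, 0, 0.035],
  ],
)

```text
t: 16.35
ee_pos: [0.6262, -0.0605, 0.0412]
orientation: [179.9, 0.0, 90.1]
ft_force: [-0.0, -0.4, -2.6]
finger_gap: 0.0467
gripper_force: 25.0
```

Scaled: 0.006 m is 0.096, 0.004 m is 0.064.

>>> drive_effector(
  steps=[
    [0, 0, 0.096, 0, 0.035],
    [0, 0, 0.064, 0, 0.035],
    [0, 0, 0.032, 0, 0.035],
    [0, 0, 0, 0, 0.035],
    [0, 0, 0, 0, 0.035],
  ],
)

```text
t: 16.98
ee_pos: [0.625, -0.0604, 0.0284]
orientation: [-180.0, 0.0, 90.1]
ft_force: [-4.4, 0.1, 5.9]
finger_gap: 0.0464
gripper_force: 25.0
```

Scaled: -0.04 m is -0.64, -0.035 m is -0.56.

>>> drive_effector(
  steps=[
    [0, 0, 0, 0, 0.06],
    [0, 0, 0, 0, 0.07],
    [0, 0, 0, 0, 0.07],
    [0, 0, -0.32, 0, 0.07],
    [0, 0, -0.64, 0, 0.07],
    [0, 0, -0.64, 0, 0.07],
    [0, 0, -0.64, 0, 0.07],
    [0, 0, -0.48, 0, 0.08],
    [-0.112, -0.56, 0, 0, 0.08],
    [-0.112, -0.64, 0, 0, 0.08],
    [-0.112, -0.64, 0, 0, 0.08],
    [-0.096, -0.64, 0, 0, 0.08],
    [0, 0, 0.32, 0, 0.08],
    [0, 0, 0.64, 0, 0.08],
    [0, 0, 0.64, 0, 0.08],
    [0, 0, 0, 0, 0.08],
    [0, 0, 0, 0, 0.08],
    [0, 0, 0, 0, 0.08],
  ],
)

```text
t: 19.23
ee_pos: [0.4718, -0.088, 0.1002]
orientation: [179.8, 0.1, 90.1]
ft_force: [-0.7, -0.9, -0.2]
finger_gap: 0.08
gripper_force: 0.0
```

Scaled: 0.03 m is 0.48, 0.009 m is 0.144.

>>> drive_effector(
  steps=[
    [0, -0.032, 0.48, 0, 0.08],
    [0, 0, 0.48, 0, 0.08],
    [0, 0, 0.24, 0, 0.08],
    [0, 0, 0.144, 0, 0.08],
    [0, 0, 0, 0, 0.08],
    [0, 0, 0, 0, 0.08],
  ],
)

```text
t: 19.98
ee_pos: [0.469, -0.0878, 0.0147]
orientation: [179.9, 0.0, 90.1]
ft_force: [-0.2, 0.5, -0.4]
finger_gap: 0.0798
gripper_force: 0.0
```

Scaled: -0.04 m is -0.64, -0.03 m is -0.48.

>>> drive_effector(
  steps=[
    [0, 0, -0.016, 0, 0.05],
    [0, 0, 0, 0, 0.05],
    [0, 0, 0, 0, 0.05],
    [0, 0, 0, 0, 0.05],
    [0, 0, 0, 0, 0.05],
    [0, 0, -0.16, 0, 0.05],
    [0, 0, -0.48, 0, 0.05],
    [0, 0, -0.64, 0, 0.05],
    [0, 0, -0.64, 0, 0.05],
    [0, 0, -0.64, 0, 0.05],
    [0, 0, -0.32, 0, 0.05],
    [0, 0, 0, 0, 0.05],
    [0, 0, 0, 0, 0.05],
  ],
  force=15,
)

```text
t: 21.6
ee_pos: [0.4675, -0.0874, 0.1935]
orientation: [-179.9, -0.0, 90.1]
ft_force: [0.1, -0.6, -1.3]
finger_gap: 0.0618
gripper_force: 15.0
```

```bash
python3 - <<'E'
from h import *
im=np.hstack([arm.camera(n)[:,:,::-1][a:a+180,b:b+200] for n,a,b in(('top',100,230),('side',130,160))])
cv2.imwrite('pics/p2.png',cv2.resize(im,None,fx=2,fy=2))
E
```

```text
(no output)
```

View pics/p2.png

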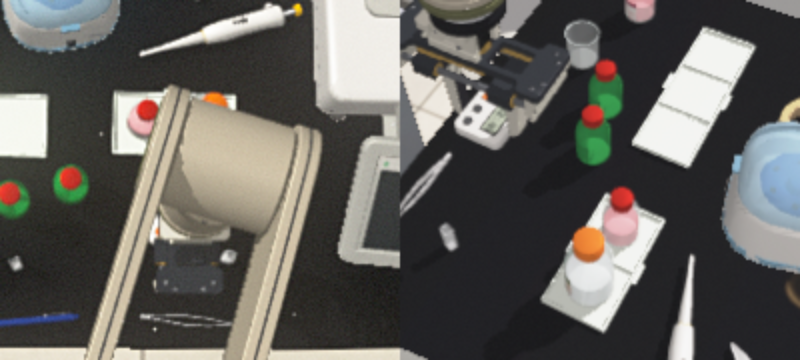

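Side view: the timer hangs level at (483,122), and the large and small bottles stand in tray two at (590,275) and (620,220). The timer goes to the right compartment of tray three.

Scaled: 0.04 m is 0.64, 0.035 m is 0.56.

>>> drive_effector(
  steps=[
    [0.32, 0.256, 0, 0, 0.05],
    [0.56, 0.416, 0, 0, 0.05],
    [0.64, 0.48, 0, 0, 0.05],
    [0.64, 0.48, 0, 0, 0.05],
    [0.64, 0.48, 0, 0, 0.05],
    [0.496, 0.352, 0, 0, 0.05],
    [0, 0, 0, 0, 0.05],
    [0, 0, 0.32, 0, 0.05],
    [0, 0, 0.56, 0, 0.05],
    [0, 0, 0.64, 0, 0.05],
    [0, 0, 0.56, 0, 0.05],
    [0, 0, 0.32, 0, 0.05],
    [0, 0, 0.16, 0, 0.05],
    [0, 0, 0.064, 0, 0.05],
    [0, 0, 0, 0, 0.05],
    [0, 0, 0, 0, 0.05],
  ],
)

```text
t: 23.7
ee_pos: [0.6229, 0.1188, 0.032]
orientation: [179.9, -0.0, 90.1]
ft_force: [0.8, -0.2, -0.6]
finger_gap: 0.0616
gripper_force: 15.0
```

Scaled: 0.006 m is 0.096, 0.004 m is 0.064.

>>> drive_effector(
  steps=[
    [0, 0, 0.096, 0, 0.05],
    [0, 0, 0.064, 0, 0.05],
    [0, 0, 0.032, 0, 0.05],
    [0, 0, 0.016, 0, 0.05],
    [0, 0, 0, 0, 0.05],
    [0, 0, 0, 0, 0.05],
  ],
)

```text
t: 24.45
ee_pos: [0.6216, 0.1187, 0.0182]
orientation: [-180.0, 0.0, 90.1]
ft_force: [-4.0, -0.6, 6.1]
finger_gap: 0.0622
gripper_force: 15.0
```

Scaled: -0.04 m is -0.64, -0.036 m is -0.576.

>>> drive_effector(
  steps=[
    [0, 0, 0, 0, 0.07],
    [0, 0, 0, 0, 0.075],
    [0, 0, 0, 0, 0.075],
    [0, 0, -0.32, 0, 0.075],
    [0, 0, -0.64, 0, 0.075],
    [0, 0, -0.64, 0, 0.075],
    [0, 0, -0.64, 0, 0.075],
    [0, 0, -0.48, 0, 0.075],
    [0.224, -0.48, 0, 0, 0.075],
    [0.24, -0.64, 0, 0, 0.075],
    [0.24, -0.64, 0, 0, 0.075],
    [0.24, -0.64, 0, 0, 0.075],
    [0.2, -0.576, 0, 0, 0.075],
    [0, 0, 0, 0, 0.075],
    [0, 0, 0.48, 0, 0.075],
    [0, 0, 0.64, 0, 0.075],
    [0, 0, 0.48, 0, 0.075],
    [0, 0, 0, 0, 0.075],
    [0, 0, 0, 0, 0.075],
  ],
)

```text
t: 26.82
ee_pos: [0.4372, 0.19, 0.0895]
orientation: [179.9, -0.0, 90.1]
ft_force: [0.2, -0.4, 0.5]
finger_gap: 0.0749
gripper_force: 0.0
```

```bash
python3 - <<'E'
from h import *
im=np.hstack([arm.camera(n)[:,:,::-1][a:a+180,b:b+200] for n,a,b in(('top',110,120),('side',90,160))])
cv2.imwrite('pics/p3.png',cv2.resize(im,None,fx=2,fy=2))
E
```

```text
(no output)
```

View pics/p3.png

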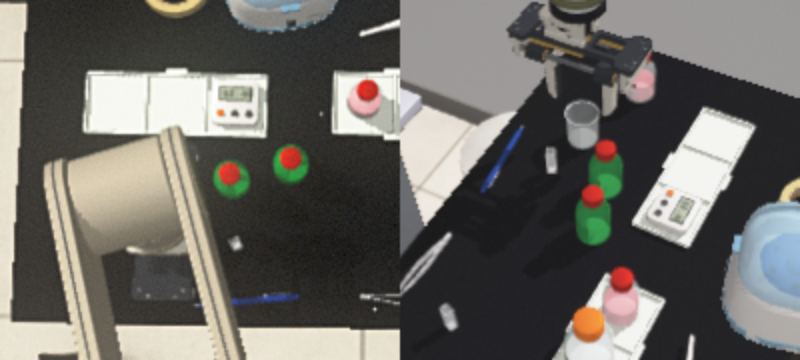

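Top view: the timer lies inside the right compartment at (235,103). The gripper is above the beaker (583,125 in the side view). Descend and grip gently.

Scaled: 0.025 m is 0.4, 0.015 m is 0.24.

>>> drive_effector(
  steps=[
    [0, 0, 0.4, 0, 0.075],
    [0, 0, 0.4, 0, 0.075],
    [0, 0, 0.24, 0, 0.075],
    [0, 0, 0, 0, 0.075],
    [0, 0, 0, 0, 0.04],
    [0, 0, 0, 0, 0.04],
    [0, 0, 0, 0, 0.04],
    [0, 0, 0, 0, 0.04],
    [0, 0, 0, 0, 0.04],
    [0, 0, 0, 0, 0.04],
  ],
  force=10,
)

```text
t: 28.18
ee_pos: [0.4364, 0.1901, 0.0234]
orientation: [179.9, -0.0, 90.1]
ft_force: [-1.7, -0.1, 6.1]
finger_gap: 0.0513
gripper_force: 10.0
```

Scaled: -0.04 m is -0.64, -0.03 m is -0.48.

>>> drive_effector(
  steps=[
    [0, 0, -0.16, 0, 0.04],
    [0, 0, -0.32, 0, 0.04],
    [0, 0, -0.48, 0, 0.04],
    [0, 0, -0.64, 0, 0.04],
    [0, 0, -0.64, 0, 0.04],
    [0, 0, -0.32, 0, 0.04],
    [0, 0, 0, 0, 0.04],
    [0, 0, 0, 0, 0.04],
  ],
)

```text
t: 29.18
ee_pos: [0.4352, 0.1897, 0.1815]
orientation: [-179.9, 0.0, 90.1]
ft_force: [0.1, -0.2, -0.7]
finger_gap: 0.051
gripper_force: 10.0
```

```bash
python3 - <<'E'
from h import *
im=arm.camera('side')[:,:,::-1][60:220,180:380]
cv2.imwrite('pics/p4.png',cv2.resize(im,None,fx=3,fy=3))
E
```

```text
(no output)
```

View pics/p4.png

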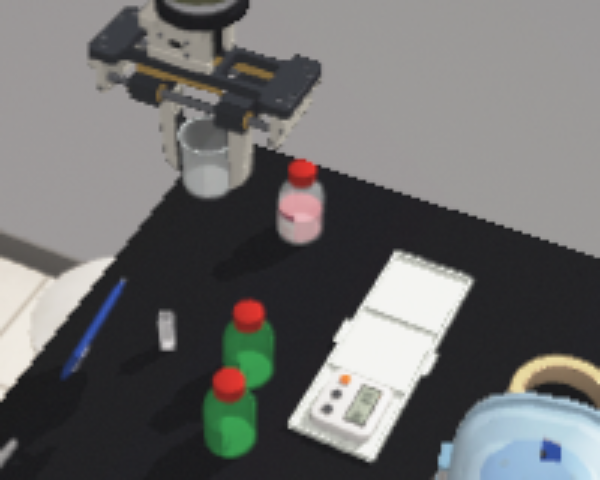

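The beaker hangs upright at (207,160). It goes to the centre compartment.

Scaled: 0.04 m is 0.64, 0.035 m is 0.56.

>>> drive_effector(
  steps=[
    [0.032, 0.32, 0, 0, 0.04],
    [0.048, 0.56, 0, 0, 0.04],
    [0.048, 0.64, 0, 0, 0.04],
    [0.048, 0.64, 0, 0, 0.04],
    [0.032, 0.528, 0, 0, 0.04],
    [0.016, 0.304, 0, 0, 0.04],
    [0, 0, 0, 0, 0.04],
    [0, 0, 0.32, 0, 0.04],
    [0, 0, 0.56, 0, 0.04],
    [0, 0, 0.56, 0, 0.04],
    [0, 0, 0.48, 0, 0.04],
    [0, 0, 0.288, 0, 0.04],
    [0, 0, 0.112, 0, 0.04],
    [0, 0, 0, 0, 0.04],
    [0, 0, 0, 0, 0.04],
  ],
)

```text
t: 31.1
ee_pos: [0.6239, 0.2044, 0.0392]
orientation: [179.9, -0.0, 90.1]
ft_force: [-0.1, 0.4, -1.0]
finger_gap: 0.051
gripper_force: 10.0
```

Scaled: 0.005 m is 0.08, 0.003 m is 0.048.

>>> drive_effector(
  steps=[
    [0, 0, 0.08, 0, 0.04],
    [0, 0, 0.048, 0, 0.04],
    [0, 0, 0.032, 0, 0.04],
    [0, 0, 0, 0, 0.04],
    [0, 0, 0, 0, 0.04],
  ],
)

```text
t: 31.72
ee_pos: [0.6229, 0.2042, 0.0277]
orientation: [180.0, -0.0, 90.1]
ft_force: [0.0, -0.0, -0.5]
finger_gap: 0.0508
gripper_force: 10.0
```

Scaled: 0.0015 m is 0.024.

>>> drive_effector(
  steps=[
    [0, 0, 0.024, 0, 0.04],
    [0, 0, 0, 0, 0.04],
    [0, 0, 0, 0, 0.04],
  ],
)

```text
t: 32.1
ee_pos: [0.623, 0.2042, 0.0265]
orientation: [180.0, -0.0, 90.1]
ft_force: [-0.1, -0.1, 2.6]
finger_gap: 0.0511
gripper_force: 10.0
```

Scaled: -0.04 m is -0.64, -0.025 m is -0.4.

>>> drive_effector(
  steps=[
    [0, 0, 0, 0, 0.06],
    [0, 0, 0, 0, 0.07],
    [0, 0, 0, 0, 0.07],
    [0, 0, -0.32, 0, 0.07],
    [0, 0, -0.64, 0, 0.07],
    [0, 0, -0.64, 0, 0.07],
    [0, 0, -0.64, 0, 0.07],
    [0, 0, -0.64, 0, 0.07],
    [0.32, -0.4, 0, 0, 0.07],
    [0.48, -0.608, 0, 0, 0.07],
    [0.48, -0.608, 0, 0, 0.07],
    [0.48, -0.608, 0, 0, 0.07],
    [0.144, -0.192, 0, 0, 0.07],
    [0, 0, 0, 0, 0.07],
    [0, 0, 0.48, 0, 0.07],
    [0, 0, 0.64, 0, 0.07],
    [0, 0, 0.32, 0, 0.07],
    [0, 0, 0, 0, 0.07],
    [0, 0, 0, 0, 0.07],
  ],
  force=25,
)

```text
t: 34.48
ee_pos: [0.4729, 0.3231, 0.1178]
orientation: [179.9, -0.1, 90.0]
ft_force: [-0.2, 0.8, 1.1]
finger_gap: 0.07
gripper_force: 0.0
```

```bash
python3 - <<'E'
from h import *
im=arm.camera('side')[:,:,::-1][60:220,180:380]
cv2.imwrite('pics/p5.png',cv2.resize(im,None,fx=3,fy=3))
E
```

```text
(no output)
```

View pics/p5.png

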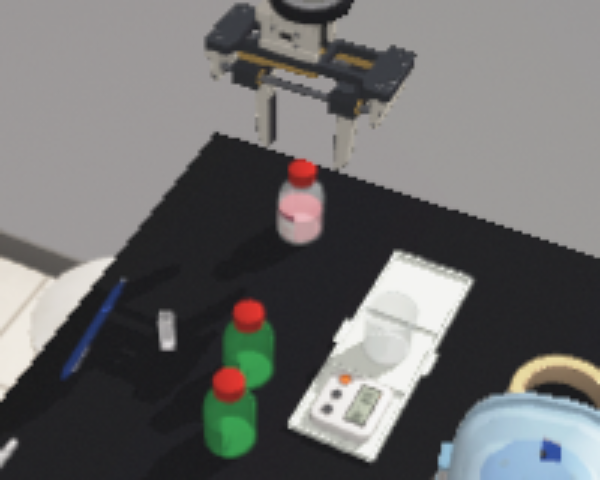

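The beaker stands in the centre compartment at (390,325), and the gripper is centred over the last bottle at (300,200).

Scaled: 0.03 m is 0.48, 0.02 m is 0.32.

>>> drive_effector(
  steps=[
    [0, 0, 0.48, 0, 0.07],
    [0, 0, 0.48, 0, 0.07],
    [0, 0, 0.32, 0, 0.07],
    [0, 0, 0.192, 0, 0.07],
    [0, 0, 0, 0, 0.07],
    [0, 0, 0, 0, 0.035],
    [0, 0, 0, 0, 0.035],
    [0, 0, 0, 0, 0.035],
    [0, 0, 0, 0, 0.035],
    [0, 0, 0, 0, 0.035],
    [0, 0, 0, 0, 0.035],
  ],
  force=25,
)

```text
t: 35.9
ee_pos: [0.4721, 0.3233, 0.025]
orientation: [179.9, -0.0, 90.1]
ft_force: [-1.4, -0.2, 6.5]
finger_gap: 0.0472
gripper_force: 25.0
```

Scaled: -0.04 m is -0.64, -0.03 m is -0.48.

>>> drive_effector(
  steps=[
    [0, 0, -0.32, 0, 0.035],
    [0, 0, -0.48, 0, 0.035],
    [0, 0, -0.64, 0, 0.035],
    [0, 0, -0.64, 0, 0.035],
    [0, 0, -0.48, 0, 0.035],
    [0, 0, -0.16, 0, 0.035],
    [0, 0, 0, 0, 0.035],
    [0, 0, 0, 0, 0.035],
  ],
)

```text
t: 36.9
ee_pos: [0.4707, 0.3224, 0.1922]
orientation: [-179.9, 0.1, 90.1]
ft_force: [0.1, -0.2, -3.7]
finger_gap: 0.0469
gripper_force: 25.0
```

Scaled: 0.04 m is 0.64, 0.035 m is 0.56.

>>> drive_effector(
  steps=[
    [-0.064, 0.32, 0, 0, 0.035],
    [-0.128, 0.56, 0, 0, 0.035],
    [-0.144, 0.64, 0, 0, 0.035],
    [-0.128, 0.56, 0, 0, 0.035],
    [-0.08, 0.352, 0, 0, 0.035],
    [0, 0, 0, 0, 0.035],
    [0, 0, 0.32, 0, 0.035],
    [0, 0, 0.56, 0, 0.035],
    [0, 0, 0.56, 0, 0.035],
    [0, 0, 0.56, 0, 0.035],
    [0, 0, 0.32, 0, 0.035],
    [0, 0, 0.128, 0, 0.035],
    [0, 0, 0, 0, 0.035],
    [0, 0, 0, 0, 0.035],
  ],
)

```text
t: 38.65
ee_pos: [0.6249, 0.2897, 0.0431]
orientation: [179.8, -0.1, 90.1]
ft_force: [-0.4, 0.1, -3.2]
finger_gap: 0.0468
gripper_force: 25.0
```

Scaled: 0.005 m is 0.08, 0.004 m is 0.064.

>>> drive_effector(
  steps=[
    [0, 0, 0.08, 0, 0.035],
    [0, 0, 0.064, 0, 0.035],
    [0, 0, 0.048, 0, 0.035],
    [0, 0, 0, 0, 0.035],
    [0, 0, 0, 0, 0.035],
  ],
)

```text
t: 39.28
ee_pos: [0.6238, 0.2892, 0.0292]
orientation: [180.0, -0.0, 90.1]
ft_force: [-0.2, -1.3, -2.3]
finger_gap: 0.0469
gripper_force: 25.0
```

Scaled: 0.0015 m is 0.024.

>>> drive_effector(
  steps=[
    [0, 0, 0.024, 0, 0.035],
    [0, 0, 0, 0, 0.035],
    [0, 0, 0, 0, 0.035],
  ],
)

```text
t: 39.65
ee_pos: [0.624, 0.2893, 0.028]
orientation: [180.0, -0.0, 90.1]
ft_force: [-0.9, -0.3, 0.2]
finger_gap: 0.0471
gripper_force: 25.0
```

Contact at the floor height (0.028). Release, rise and back off so the cameras can see.

Scaled: -0.05 m is -0.8, -0.04 m is -0.64.

>>> drive_effector(
  steps=[
    [0, 0, 0, 0, 0.06],
    [0, 0, 0, 0, 0.07],
    [0, 0, 0, 0, 0.07],
    [0, 0, -0.32, 0, 0.07],
    [0, 0, -0.64, 0, 0.07],
    [0, 0, -0.64, 0, 0.07],
    [0, 0, -0.64, 0, 0.07],
    [0, 0, -0.64, 0, 0.07],
    [0, 0, -0.32, 0, 0.07],
    [0, -0.64, 0, 0, 0.07],
    [0, -0.8, 0, 0, 0.07],
    [0, -0.8, 0, 0, 0.07],
    [0, -0.8, 0, 0, 0.07],
    [0, -0.64, 0, 0, 0.07],
    [0, -0.32, 0, 0, 0.07],
    [0, 0, 0, 0, 0.07],
    [0, 0, 0, 0, 0.07],
  ],
)

```text
t: 41.78
ee_pos: [0.3742, 0.2888, 0.2277]
orientation: [180.0, -0.0, 90.1]
ft_force: [0.8, -0.1, 0.4]
finger_gap: 0.0701
gripper_force: 0.0
```

```bash
python3 - <<'E'
from h import *
im=np.hstack([arm.camera(n)[:,:,::-1][a:a+220,b:b+200] for n,a,b in(('top',110,155),('side',90,195))])
cv2.imwrite('pics/end.png',cv2.resize(im,None,fx=2,fy=2))
E
```

```text
(no output)
```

View pics/end.png

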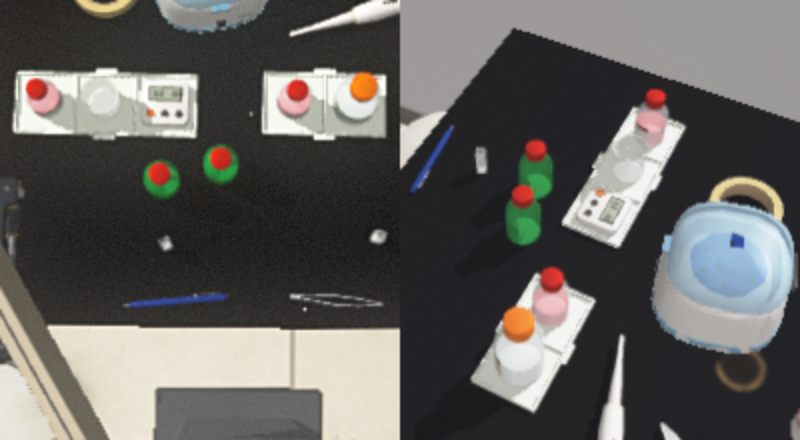

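All five items stand in their compartments and both cuvettes are upright at (165,243) and (378,237). I'll do a quick numeric check of the timer and the caps before handing in.

```bash
python3 - <<'E'
from h import *
np.set_printoptions(precision=4,suppress=True)
f=lambda c:np.array(c)/2+[155,110]
for nm,c,z,col in(('sL',(36,89),.087,'red'),('sR',(297,91),.087,'red'),('big',(364,87),.113,'or')): print(nm,*cap('top',f(c),z,col))
for n in('top','side'):
    arm.camera(n)
    for t,z in(('bench_timer',.019),('beaker',.033)):
        for d in arm.trace(n,t)[:1]:
            y,x=np.nonzero(d['mask']); q=w(n,np.c_[x,y],z)[:,:2]; r=cv2.minAreaRect(q.astype(np.float32)*1000); print(n,t,d['confidence'],q.mean(0),r)
E
```

```text
sL [0.6258 0.2887 0.087 ] 63
sR [ 0.6274 -0.0602  0.087 ] 64
big [ 0.6271 -0.1444  0.113 ] 139
top bench_timer 0.91 [0.6232 0.1189] ((621.4367065429688, 119.97357177734375), (65.73706817626953, 67.66643524169922), 0.5956298112869263)
top beaker 0.61 [0.6252 0.2084] ((624.6618041992188, 209.42449951171875), (56.808250427246094, 53.60137176513672), 0.502598226070404)
side bench_timer 0.75 [0.6237 0.1116] ((623.7406616210938, 112.25213623046875), (65.48613739013672, 76.46733093261719), 0.695010781288147)
side beaker 0.92 [0.6208 0.206 ] ((621.9176635742188, 205.04495239257812), (50.43642044067383, 98.64847564697266), 21.71926498413086)
```

All are well within tolerance, so I'm handing in.

```bash
python3 -c "
from rig import arm
print(arm.close_job())"
```

```text
the job is handed in; nothing more can be done
None
```

Both kits are made up and the job is handed in at about 42 s; the final pictures show all five things in their own compartments, upright and centred, nothing tipped over, though the hand-in returned no verdict.

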